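Seat the bead-rolling plate on its pins and latch it

TASK

The grooved brass bead-rolling plate was put down on its stand just short of the two locating pins. Without picking it up, nudge it sideways with the fingertips until its holes drop over both pins and it lies flat on the stand, and only then push the small swing latch round, over the plate's edge, as far as it goes. Leave the tools and other things around the stand where they are.

Things in the scene. Friction and masses are not known exactly. Their poses are not given: they have to be found in the camera images.
- stand: aluminium stand fixed to the bench, 110 mm along its x; y from -75 to +80 mm. Origin on the bench below the plate's home centre; z up. From y = -75 to +43 mm it is a platform 14 mm high with the two pins and, at x = 0, y = -60 mm, the latch's post; from y = +43 to +80 mm a ledge 21 mm high. Home, the plate's axes lie along the stand's, its underside on the platform, 3 mm short of the ledge's step.
- pin_round (a point): foot of the locating pin at x = -31, y = -8 mm of the stand, on the platform (14 mm up). Both pins are 8 mm thick and 7 mm high, tapering over the upper 4 mm to 3 mm at the tip, so their tips are level with the ledge. This one belongs in the round hole.
- pin_slot (a point): foot of the other locating pin, at x = +31, y = -8 mm of the stand; it belongs in the slot.
- plate: loose brass plate, 90 (x) x 80 (y) x 10 mm, about 0.4 kg, grooves along y. Origin at the centre of its underside. At the start it lies level on the ledge and the pin tips, underside 21 mm above the bench, 12 to 23 mm from home towards the stand's +y, up to 8 mm off to a side and 0.12 rad askew. It slides easily; with its holes within about 3 mm of the pins it drops 7 mm by its own weight.
- hole_round (a point): centre of the plate's round through hole, 10 mm across, at the underside (x = -31, y = -8 mm of the plate).
- hole_slot (a point): centre of the plate's slotted through hole, 14 mm along x, 10 mm along y, at the underside (x = +31, y = -8 mm of the plate).
- latch (a joint): angle (rad) of the steel swing latch, pivot vertical. 0 (a stop): its 38 mm arm points to the stand's -x; grows clockwise seen from above; 1.57 (the other stop): points to the stand's +y, over the plate's edge. Starts at 0 to 0.3; stiff, stays where left, 1.5 N at the peg moves it. The arm's underside is 25.5 mm above the bench, 1.5 mm over the home plate; a plate that is not down cannot slide under it.
- latch_peg (a point): middle of the brass thumb peg that stands up on the latch's arm 29 mm from the pivot; the peg is 11 mm thick, its head from 36 to 48 mm above the bench; this point is 41.5 mm up.
- graphite_paddle: bystander: graphite paddle on a wooden handle, 174x34x23 mm, lying off the stand's -y end; origin at the centre of its underside.
- tweezers: bystander: steel tweezers, 125x15x8 mm, lying along the stand's -x side; origin at the centre of its underside.
- bead_1: bystander: finished glass bead, 23 mm across, 8 mm high, near the stand's -x, -y corner; origin at the centre of its underside.
- frit_jar_3: bystander: small lidded frit jar, 45 mm across, 51 mm high, beside the stand's +x side; origin at the centre of its underside.
- marver_block: bystander: flat black graphite block, 50x50x18 mm, beyond the stand's +x, +y corner; origin at the centre of its underside.
- matchbox: bystander: matchbox, 36x53x15 mm, off the stand's +y end; origin at the centre of its underside.

How it is judged:
On the way, in this order (a step that is already met when the one before it is completed fails the run):
1. the plate has dropped over both pins and lies flat, the latch still off it (horizontal distance between hole_round and pin_round below 0.002 m and horizontal distance between hole_slot and pin_slot below 0.003 m and z of plate in the frame of stand below 0.0155 m and angle between plate's own z axis and vertical below 0.03 rad and value of joint latch below 0.8 rad), for 0.2 s.
2. the latch is swung over the plate's edge (value of joint latch above 1.35 rad), for 0.2 s.
At the end, for the whole second after the job is handed in: The plate lies flat on the platform (underside within 1.5 mm of it, tilt under 0.03 rad) with the round hole within 2 mm and the slot within 3 mm of their pins, at rest, and the latch stands at 1.35 rad or more (horizontal distance between hole_round and pin_round below 0.002 m and horizontal distance between hole_slot and pin_slot below 0.003 m and z of plate in the frame of stand below 0.0155 m and angle between plate's own z axis and vertical below 0.03 rad and value of joint latch above 1.35 rad and linear speed of plate below 0.01 m/s); the robot touches nothing.
It fails at once if the plate is lifted: its middle rises 8 mm above where it lay, or it is tipped by more than 0.3 rad (z of plate in the frame of stand above 0.029 m or angle between plate's own z axis and vertical above 0.3 rad).
It fails at once if the latch is swung in (past 0.9 rad) while the plate is not down (value of joint latch above 0.9 rad and z of plate in the frame of stand above 0.0165 m).
It fails at once if a bystander is moved by more than 15 mm (distance of any of graphite_paddle, tweezers, bead_1, frit_jar_3, marver_block, matchbox from where it was at the start of the episode above 0.015 m).
It also fails if it takes over 64 s, if anything falls off the work surface, if the arm or the gripper's body presses on something with over 40 N, if the wrist force passes 120 N, or if a joint passes its speed limit or range.

ROBOT

A 6-joint arm with a two-finger parallel gripper is mounted at the origin on a cart in front of the work surface, level with it; the furniture and walls round the work are solid. World frame = base frame: x ahead of the robot, y to its left, z up, the work surface at z = 0. Lengths are in m, angles in rad, forces in N, time in s.
With the tool pointing down it reaches from about 0.2 to 0.875 m from the base axis. Payload 3.4 kg.
Tool frame: the origin (TCP) lies between the finger pads; the fingertips stand 25 mm ahead of it and the grasp point (between the pads) lies 6 mm ahead of it (r.nose_length is the z of the fingertips in the tool frame, in m); z points along the fingers, y is the line along which they close (so a half turn about z gives the same grasp; the last joint's range is limited). The gripper opens to 94 mm and grips with 3 to 60 N. Pads are 16 mm wide; open, the fingers measure 119 mm over their backs; the gripper's body (75 mm by 177 mm) begins 78 mm behind the grasp point.
Start: joints at [1.126, 0.276, 1.505, -0, 1.361, -0.121], TCP at [0.183, 0.545, 0.23] pointing down, gripper open.
Joint ranges: [-2.89, 2.89], [-0.75, 2.08], [0.22, 2.7], [-1.18, 4.32], [0.11, 2.71], [-2.7, 2.7]. Speed limits (rad/s): [2.57, 2.57, 3.14, 3.14, 3.14, 3.14].

INTERFACE

Orientations are given as a unit quaternion [w, x, y, z].
In Python, from plant import r, gripper_to, inverse_kinematics, vision, models, telemetry gives the robot as it stands. Calls block until the motion is done:
- r.move_to(position, orientation): joint-space move of the TCP to a pose.
- r.move_l(position, rot=None, vel=0.15, guard=None): straight line of the TCP; rot=None keeps the orientation; vel is the mean speed in m/s. With guard (N) it stops when the force on the tool has changed by that much, and returns True; else False.
- r.movej(angles): joint-space move.
- gripper_to(opening, f_grip=None): finger opening in m; f_grip is the grip in N (None keeps the last); returns when the fingers have stopped.
- r.hold(seconds).
- inverse_kinematics(position, orientation): joint angles nearest the present ones, or None.
- vision.snapshot(name): name is "scene" or "top"; returns the picture (400x640x3 uint8, red, green, blue); there is no depth.
- vision.get_calibration(name): a dict with "fx", "fy", "cx", "cy" (pixels), "position" and "orientation" of the camera in the world. Camera axes: x right, y down, z forward; pixel columns grow to the right and rows downward; lengths in m; the calibration is good to about 2 mm. A picture is of the moment at which its call begins. get_calibration takes no time and is no camera call.
A pose or a line that the arm cannot do raises r.PlanningError and nothing moves.
- r.sign_off(): hands the job in; it is judged then, once.
Trained networks look in the newest picture that a camera, given by its name, has taken for a name from the list of things; names that differ only in an ending like _2 or _b are one class to them, and where a whole thing is asked for, a point or a joint stands for the part that bears it (a point fixed in the world has none). Each returns a list of dicts, best first, with "score" (0 to 1); they miss things now and then, are a little off and sometimes report something else, mostly with a low value. They report only what shows in the picture. A call takes as long as a camera call.
- models.boxes_of(thing, camera): "at" ([x, y, z] in m, in world coordinates, good to about 4 mm: the middle of the surface that is visible of it).
- models.regions_of(thing, camera): "pixels" (400x640 bool, what is visible of it).
- models.mark_of(thing, camera): "at" ([x, y, z] in m, in world coordinates, good to about 4 mm: a listed point, or the origin of a listed thing).
Readings, each from a call of its own:
- telemetry.current_t(): time.
- telemetry.current_joints(): joint angles.
- telemetry.current_dq(): joint speeds.
- telemetry.current_joint_efforts(): joint torques, N m.
- telemetry.current_ee_pos(): TCP position.
- telemetry.current_tool_rot(): TCP orientation.
- telemetry.current_wrist_force(): force on the tool from outside, world axes, zero at the start.
- telemetry.current_torque(): the same for the moment, N m.
- telemetry.current_opening(): finger opening in m.
- telemetry.current_finger_force(): force on a finger pad.
Only numpy, scipy, OpenCV 4.12 (cv2) and the standard library are available. Lean on these libraries where they do the work, as an engineer would, in place of code of your own. Each camera call takes 0.05 s, during which the arm holds its last target. There are 200 camera calls.

## Working session

There is one attempt and no reset: what is moved stays moved. The work goes in short steps, each a Python script; the robot and the scene stay as the last script left them, time stands still between calls to the robot, and variables do not carry over. Pictures are saved under pics/ and viewed, at most 10 in all, crops included, and the job is handed in when it is done.

```bash
ls; mkdir -p pics; python3 - <<'E'
from plant import r, vision, models, telemetry
import cv2, numpy as np
for c in ["top","scene"]:
    im=vision.snapshot(c); cv2.imwrite(f"pics/{c}0.png",im[:,:,::-1])
    k=vision.get_calibration(c); print(c,{a:np.round(b,4) for a,b in k.items()})
    for n in ["stand","pin_round","pin_slot","plate","hole_round","hole_slot","latch_peg","graphite_paddle","tweezers","bead_1","frit_jar_3","marver_block","matchbox"]:
        print(n,[(np.round(d["at"],4).tolist(),round(d["score"],2)) for d in models.mark_of(n,c)[:2]])
print(telemetry.current_t(), r.nose_length, telemetry.current_tool_rot())
E
```

```text
pics
top {'fx': np.float64(407.0954), 'fy': np.float64(407.0954), 'cx': np.float64(320.438), 'cy': np.float64(198.3363), 'position': array([ 0.431 , -0.1026,  0.8849]), 'orientation': array([ 0.0594, -0.6945,  0.7146, -0.0584])}
stand [([0.5283, -0.0948, -0.0046], 0.86), ([0.5646, -0.2288, 0.0016], 0.7)]
pin_round [([0.4996, -0.1021, 0.0113], 0.93)]
pin_slot [([0.5632, -0.1021, 0.0126], 0.94)]
plate [([0.5305, -0.0751, 0.0183], 0.65)]
hole_round [([0.4984, -0.0847, 0.0241], 0.89)]
hole_slot [([0.5577, -0.0816, 0.0211], 0.59)]
latch_peg [([0.5051, -0.1414, 0.0449], 0.4)]
graphite_paddle [([0.5632, -0.2273, 0.0], 0.59)]
tweezers [([0.4304, -0.0641, 0.0046], 0.38)]
bead_1 [([0.4538, -0.1572, 0.001], 0.47)]
frit_jar_3 [([0.6486, -0.1452, 0.002], 0.6)]
marver_block [([0.6434, -0.0099, -0.0012], 0.78)]
matchbox [([0.4865, 0.0331, -0.0016], 0.83)]
scene {'fx': np.float64(505.4152), 'fy': np.float64(505.4152), 'cx': np.float64(319.6139), 'cy': np.float64(192.3312), 'position': array([-0.0407, -0.5058,  0.4644]), 'orientation': array([-0.4488,  0.7631, -0.3996,  0.238 ])}
stand [([0.534, -0.0877, 0.0007], 0.82)]
pin_round [([0.5047, -0.1019, 0.0147], 0.92)]
pin_slot [([0.5638, -0.1007, 0.0151], 0.68)]
plate [([0.5259, -0.0759, 0.0248], 0.94)]
hole_round [([0.4959, -0.0798, 0.0169], 0.7)]
hole_slot [([0.559, -0.0821, 0.0209], 0.81), ([0.5628, -0.0973, 0.0182], 0.71)]
latch_peg [([0.5014, -0.146, 0.0391], 0.75), ([0.5229, -0.074, 0.0235], 0.25)]
graphite_paddle [([0.5617, -0.2272, -0.0012], 0.62)]
tweezers [([0.4283, -0.0627, -0.0002], 0.85), ([0.6403, -0.0143, 0.0024], 0.53)]
bead_1 [([0.5638, -0.0986, 0.0188], 0.69), ([0.4496, -0.1581, -0.0014], 0.47)]
frit_jar_3 [([0.6466, -0.1495, -0.001], 0.63)]
marver_block [([0.6445, -0.0138, 0.0012], 0.78)]
matchbox [([0.4865, 0.0337, -0.0043], 0.57), ([0.5063, -0.1037, 0.0117], 0.43)]
1.4 0.025 [2.00151157e-05 1.61207489e-01 9.86920535e-01 4.72793483e-05]
```

```bash
python3 - <<'E'
import cv2
a=cv2.imread("pics/top0.png")[100:300,220:460]; cv2.imwrite("pics/topc.png",cv2.resize(a,None,fx=3,fy=3,interpolation=2))
E
```

```text
(no output)
```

View pics/topc.png

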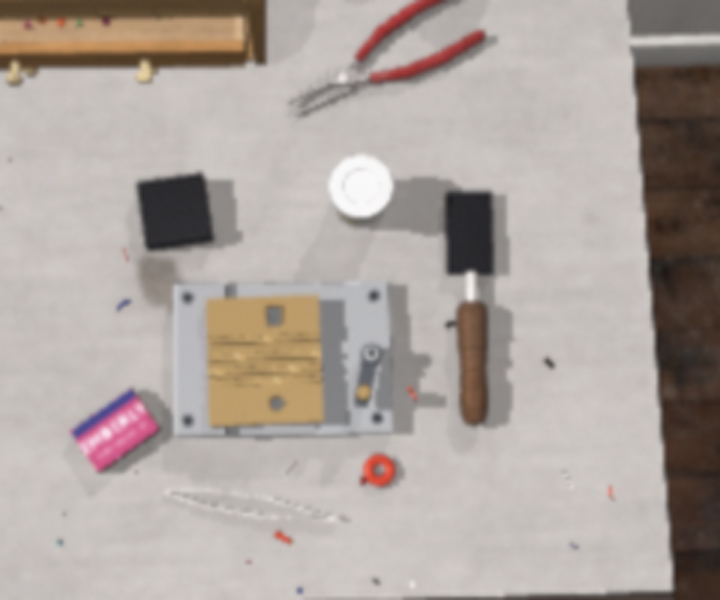

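View pics/scene0.png

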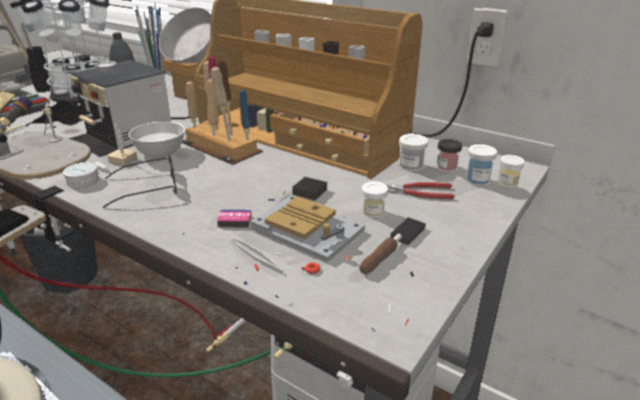

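The stand lies at about (280,360) in the top crop, with its axes close to the world's. The plate is about 18 mm towards +y with little skew, and the latch peg at (363,393) is near its 0 stop. Next I'll fit the outlines to the masks for an accurate plate-to-stand offset.

```bash
cat >h.py <<'E'
from plant import r, gripper_to, inverse_kinematics, vision, models, telemetry
import cv2, numpy as np
from scipy.optimize import minimize
from scipy.spatial.transform import Rotation as R
def box(x0,x1,y0,y1,z0,z1): return np.array([[x,y,z] for x in(x0,x1) for y in(y0,y1) for z in(z0,z1)])/1e3
STAND=[box(-55,55,-75,43,0,14),box(-55,55,43,80,0,21)]
def sil(k,boxes,p,z=0):
    m=np.zeros((400,640),np.uint8); m4=np.zeros((1600,2560),np.uint8)
    q=np.array(k["orientation"]); Rc=R.from_quat(q[[1,2,3,0]])
    for b in boxes:
        w=R.from_euler("z",p[2]).apply(b)+[p[0],p[1],z]
        c=Rc.inv().apply(w-k["position"]); uv=np.c_[k["fx"]*c[:,0]/c[:,2]+k["cx"],k["fy"]*c[:,1]/c[:,2]+k["cy"]]
        h=cv2.convexHull((((uv+.5)*4-.5)*64).astype(np.int32))
        cv2.fillConvexPoly(m4,h,255,shift=6)
    return cv2.resize(m4,(640,400),interpolation=cv2.INTER_AREA)/255.
def reg(n,c):
    d=models.regions_of(n,c); return (d[0]["pixels"],d[0]["score"]) if d else (np.zeros((400,640),bool),0)
def fit(c,pz=.021,s0=(.532,-.094,0),p0=(.528,-.0755,0)):
    vision.snapshot(c); k=vision.get_calibration(c)
    mp,a=reg("plate",c); ms,b=reg("stand",c); ml,l=reg("latch",c)
    if ml.sum()>.1*ms.sum(): ml[:]=0
    mu=mp|ms|ml; pb=[box(-45,45,-40,40,0,10)]
    best=lambda f,x0: minimize(f,x0,method="Nelder-Mead",options=dict(initial_simplex=np.array(x0)+np.vstack([[0,0,0],np.diag([.006,.006,.06])]),xatol=1e-5,fatol=.05,maxiter=150))
    rp=best(lambda p:np.abs(sil(k,pb,p,pz)-mp).sum(),p0); sp=sil(k,pb,rp.x,pz)
    rs=best(lambda p:np.abs(np.maximum(sil(k,STAND,p),sp)-mu).sum(),s0)
    d=R.from_euler("z",-rs.x[2]).apply([*(rp.x-rs.x)[:2],0])[:2]
    print(c,"scores",a,b,l,"plate",rp.x.round(4),rp.fun,mp.sum(),"stand",rs.x.round(4),rs.fun,mu.sum(),"rel mm",(d*1e3).round(1),"yaw",round(rp.x[2]-rs.x[2],3))
    return rp.x,rs.x
E
python3 - <<'E'
from h import *
for c in ["top","top","scene","scene"]: fit(c)
for c in ["top","scene"]:
    A={n:[] for n in ["pin_round","pin_slot","hole_round","hole_slot","latch_peg"]}
    for i in range(4):
        vision.snapshot(c)
        for n in A:
            d=models.mark_of(n,c)
            if d: A[n].append(d[0]["at"])
    for n in A: print(c,n,np.median(A[n],0).round(4),np.std(A[n],0).round(4))
E
```

```text
top scores 0.85 0.57 0.52 plate [ 0.5303 -0.0747  0.0038] 102.4 1558 stand [ 0.5331 -0.0906 -0.0102] 99.23137254901961 3708 rel mm [-2.9 15.9] yaw 0.014
top scores 0.88 0.59 0 plate [ 0.5298 -0.0751 -0.0092] 120.25098039215686 1594 stand [ 0.533  -0.0906 -0.0106] 83.48627450980392 3671 rel mm [-3.3 15.4] yaw 0.001
scene scores 0.79 0.59 0.57 plate [ 0.5273 -0.0777  0.0008] 68.41960784313726 1744 stand [ 0.5354 -0.0893 -0.0046] 326.94117647058823 4115 rel mm [-8.1 11.6] yaw 0.005
scene scores 0 0.85 0.57 plate [  3.788    0.2625 -12.36  ] 0.0 0 stand [ 0.5336 -0.0909 -0.0081] 1964.035294117647 2432 rel mm [3251.4  379.8] yaw -12.352
top pin_round [ 0.4988 -0.102   0.0128] [0.0013 0.0007 0.0019]
top pin_slot [ 0.5632 -0.0992  0.0148] [0.0015 0.0007 0.0003]
top hole_round [ 0.4987 -0.0875  0.0228] [0.0013 0.001  0.0008]
top hole_slot [ 0.5566 -0.0824  0.0211] [0.0012 0.0008 0.0006]
top latch_peg [ 0.5074 -0.1438  0.043 ] [0.0002 0.001  0.0017]
scene pin_round [ 0.5023 -0.102   0.014 ] [0.001  0.0006 0.0007]
scene pin_slot [ 0.5636 -0.0997  0.0185] [0.0025 0.0004 0.0008]
scene hole_round [ 0.4962 -0.0803  0.0179] [0.0008 0.0022 0.0014]
scene hole_slot [ 0.5612 -0.0843  0.021 ] [0.0009 0.002  0.0015]
scene latch_peg [ 0.5008 -0.1454  0.0377] [0.033  0.0373 0.0176]
```

```bash
cat >>h.py <<'E'
YAW=-.007
def q(ang): # tool down, closing line at angle ang in the world
    a=(ang+np.pi/2)/2; return [0,np.cos(a),np.sin(a),0]
QY,QX=q(np.pi/2+YAW),q(YAW)
Z=.0235+.025
def f(): return np.array(telemetry.current_wrist_force()).round(2)
def ee(): return np.array(telemetry.current_ee_pos())
E
python3 - <<'E'
from h import *
gripper_to(.04)
r.move_to([.458,-.077,.15],QY); print(f())
r.move_l([.458,-.077,Z+.01]); r.move_l([.466,-.077,Z],vel=.03); r.hold(.3); f0=f(); print(f0)
hit=r.move_l([.482,-.077,Z],vel=.012,guard=1.0); p=ee(); print(hit,p.round(4),f()-f0, telemetry.current_t())
E
```

```text
[ 0.66 -0.51  0.96]
[-0.69 -0.7   0.25]
True [ 0.474  -0.0768  0.0481] [ 0.86  1.08 -0.56] 10.4
```

```bash
python3 - <<'E'
from h import *
F=[f() for _ in range(8) if r.hold(.05) is None]; print(np.mean(F,0),np.std(F,0))
for x in np.arange(.475,.4815,.001):
    r.move_l([x,-.077,Z],vel=.02); F=[f() for _ in range(5) if r.hold(.03) is None]; print(ee().round(4),np.mean(F,0).round(2))
print(telemetry.current_t())
im=vision.snapshot("scene"); cv2.imwrite("pics/s1.png",cv2.resize(im[160:280,200:400,::-1],None,fx=4,fy=4))
E
```

```text
nan nan
[ 0.4747 -0.0769  0.0484] nan
[ 0.4754 -0.0769  0.0484] nan
[ 0.4776 -0.0771  0.0485] nan
[ 0.4781 -0.077   0.0485] nan
[ 0.4788 -0.077   0.0485] nan
[ 0.4802 -0.077   0.0485] nan
[ 0.4811 -0.077   0.0485] nan
13.7167
  return _methods._mean(a, axis=axis, dtype=dtype,
  ret = ret.dtype.type(ret / rcount)
  ret = _var(a, axis=axis, dtype=dtype, out=out, ddof=ddof,
  arrmean = um.true_divide(arrmean, div, out=arrmean,
  ret = ret.dtype.type(ret / rcount)
```

View pics/s1.png

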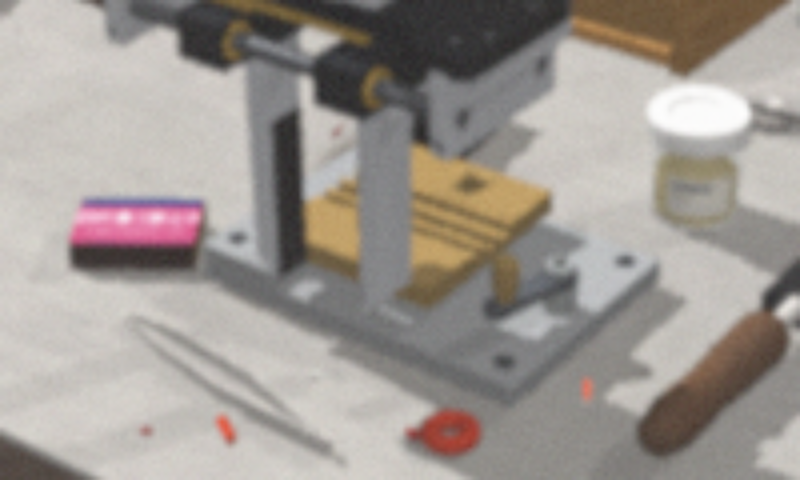

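Both fingertips rest against the plate's -x face, at about (290,250) and (390,290) in the crop. I'll back off and measure again.

```bash
python3 - <<'E'
from h import *
r.move_l([.466,-.077,Z],vel=.06); r.move_l([.46,-.077,.12]); r.move_to([.5,.12,.2],QX)
for c in ["top","top","scene"]: fit(c)
for c in ["top","scene"]:
    vision.snapshot(c)
    for n in ["hole_round","hole_slot"]: print(c,n,[(np.round(d["at"],4),round(d["score"],2)) for d in models.mark_of(n,c)[:1]])
print(telemetry.current_t())
E
```

```text
top scores 0.59 0.7 0.49 plate [ 0.5367 -0.0754  0.0077] 80.47843137254901 1574 stand [ 0.5328 -0.0903 -0.0154] 162.12549019607843 3693 rel mm [ 3.7 15. ] yaw 0.023
top scores 0.8 0.96 0.41 plate [ 0.5371 -0.0752  0.0136] 80.33333333333334 1575 stand [ 0.5321 -0.0903 -0.0156] 154.8549019607843 3701 rel mm [ 4.7 15.2] yaw 0.029
scene scores 0 0.58 0.47 plate [  3.788    0.2625 -12.36  ] 0.0 0 stand [ 0.5324 -0.0916  0.    ] 1737.8470588235293 2678 rel mm [3255.6  354.1] yaw -12.36
top hole_round [(array([ 0.5049, -0.0886,  0.022 ]), 0.93)]
top hole_slot [(array([ 0.5639, -0.0853,  0.0205]), 0.58)]
scene hole_round [(array([ 0.564 , -0.0968,  0.0193]), 0.6)]
scene hole_slot [(array([ 0.5652, -0.0844,  0.0215]), 0.57)]
17.425
```

```bash
python3 - <<'E'
from h import *
r.move_to([.602,-.077,.11],QY); r.move_l([.602,-.077,Z+.005],vel=.2); r.move_l([.594,-.077,Z],vel=.05)
def av():
    F=[]
    for _ in range(8): r.hold(.015); F.append(f())
    return np.mean(F,0)
b=av(); con=None
for x in np.arange(.593,.5829,-.001):
    r.move_l([x,-.077,Z],vel=.02); d=av()-b; print(round(x,4),ee()[0].round(4),d.round(2))
    if con is None and d[0]>.7: con=x; print("contact",x)
    if con and x<con-.0032: break
print(telemetry.current_t())
E
```

```text
0.593 0.593 [-0.21 -0.23  0.47]
0.592 0.592 [-0.54  0.09  0.04]
0.591 0.5911 [ 0.03 -0.45 -0.28]
0.59 0.5906 [ 1.71 -0.89 -0.66]
contact 0.59
0.589 0.5891 [ 1.53 -1.9   0.03]
0.588 0.588 [ 1.64 -0.88  1.07]
0.587 0.5871 [ 2.11 -0.15  0.9 ]
0.586 0.5861 [ 2.59 -0.13  1.26]
23.075
```

```bash
cat >>h.py <<'E'
def av(n=5):
    F=[]
    for _ in range(n): r.hold(.015); F.append(f())
    return np.mean(F,0)
E
python3 - <<'E'
from h import *
r.move_l([.597,-.077,Z],vel=.08); r.move_l([.60,-.077,.11],vel=.25); gripper_to(.05); r.move_to([.53,.10,.16],QX)
P=[fit("top")[0] for _ in range(2)]; x=np.mean(P,0)[0]
vision.snapshot("top")
for n in ["hole_round","hole_slot"]: print(n,[(np.round(d["at"],4),round(d["score"],2)) for d in models.mark_of(n,"top")[:1]])
print(telemetry.current_t())
if abs(x-.5323)<.002:
    r.move_l([.5315,-.005,.08],vel=.25); r.move_l([.5315,-.010,Z],vel=.1); b=av()
    for y in np.arange(-.019,-.0365,-.002):
        r.move_l([.5315,y,Z],vel=.02); d=av(3)-b; print(round(y,4),ee().round(4)[:2],d.round(2))
        if d[1]>8: break
    print(telemetry.current_t())
E
```

```text
top scores 0.73 0.79 0.55 plate [ 1.286  -0.4515 -4.08  ] 565.0 565 stand [ 0.5331 -0.0906 -0.011 ] 2207.627450980392 2713 rel mm [ 756.9 -352.6] yaw -4.069
top scores 0.87 0.78 0 plate [ 0.532  -0.0746 -0.0337] 68.6 1645 stand [ 0.5329 -0.0906 -0.0111] 86.94117647058823 3698 rel mm [-1. 16.] yaw -0.023
hole_round [(array([ 0.5005, -0.0864,  0.0233]), 0.58)]
hole_slot [(array([ 0.5608, -0.0817,  0.0206]), 0.9)]
26.3583
```

```bash
python3 - <<'E'
from h import *
r.move_l([.5315,-.005,.08],vel=.25); r.move_l([.5315,-.010,Z],vel=.1); b=av()
for y in [-.019,-.022,-.025,-.028,-.031,-.033,-.035,-.036,-.037,-.038,-.039,-.040,-.041]:
    r.move_l([.5315,y,Z],vel=.02); d=av(4)-b; print(y,ee().round(4)[:2],d.round(2))
    if d[1]>8: break
print(telemetry.current_t())
im=vision.snapshot("scene"); cv2.imwrite("pics/s2.png",cv2.resize(im[160:280,200:400,::-1],None,fx=4,fy=4))
E
```

```text
-0.019 [ 0.5314 -0.019 ] [-0.32 -0.44 -0.18]
-0.022 [ 0.5315 -0.022 ] [-0.15 -0.06 -0.23]
-0.025 [ 0.5315 -0.025 ] [ 0.1   0.12 -0.27]
-0.028 [ 0.5314 -0.0277] [-0.02  2.04  0.63]
-0.031 [ 0.5314 -0.0312] [-0.76  1.88 -0.24]
-0.033 [ 0.5315 -0.0332] [-0.51  1.3  -0.18]
-0.035 [ 0.5315 -0.0352] [-0.18  1.46 -0.19]
-0.036 [ 0.5315 -0.0361] [-0.45  2.14 -0.47]
-0.037 [ 0.5315 -0.037 ] [-0.5   2.22 -0.56]
-0.038 [ 0.5318 -0.0386] [-0.18 -0.47 -0.26]
-0.039 [ 0.5315 -0.0391] [-0.01 -0.46 -0.55]
-0.04 [ 0.5315 -0.04  ] [ 0.01 -0.28 -0.1 ]
-0.041 [ 0.5315 -0.041 ] [ 0.1  -0.15 -0.43]
32.25
```

View pics/s2.png

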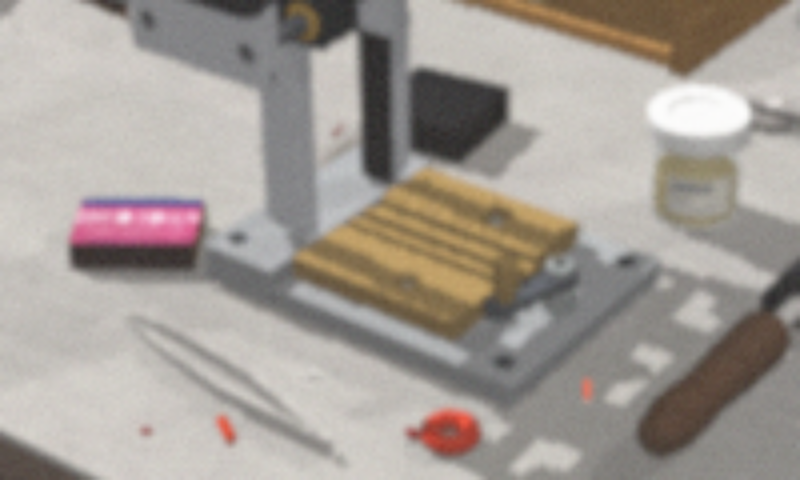

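The push force vanished suddenly at y ≈ -0.038, and the plate now sits low, with pins showing in both holes at about (497,217) and (408,285). I'll retreat, check the fit and check that the latch path is reachable.

```bash
cat >>h.py <<'E'
def lp(th,piv=(.5325,-.1512),s=.0153,flip=0):
    u=np.array([-np.cos(th),np.sin(th)]); t=np.array([np.sin(th),np.cos(th)])
    p=np.array(piv)+.029*u-s*t
    return [*p,.039+.025], q(-th+flip)
E
python3 - <<'E'
from h import *
r.move_l([.5315,-.036,Z],vel=.08);r.move_l([.5315,-.02,.1],vel=.25); r.move_to([.53,.06,.16],QX)
for c in ["top","top"]: fit(c,pz=.014,p0=(.5325,-.091,0))
for n in ["hole_round","hole_slot","latch_peg"]: print(n,[(np.round(d["at"],4),round(d["score"],2)) for d in models.mark_of(n,"top")[:1]])
im=vision.snapshot("top"); cv2.imwrite("pics/t3.png",cv2.resize(im[180:260,270:370,::-1],None,fx=6,fy=6))
for fl in (0,np.pi):
    for th in (-.35,.6,1.6):
        s=inverse_kinematics(*lp(th,flip=fl)); print(fl,th,None if s is None else np.round(s,2))
print(telemetry.current_t())
E
```

```text
top scores 0.78 0.74 0.63 plate [ 0.5328 -0.091  -0.0015] 90.87843137254902 1545 stand [ 0.533  -0.0906 -0.0107] 100.10980392156863 3654 rel mm [-0.2 -0.5] yaw 0.009
top scores 0.93 0 0.6 plate [ 0.5326 -0.0917 -0.0141] 59.572549019607834 1586 stand [ 0.543  -0.1237  0.1476] 2133.3294117647056 1586 rel mm [-5.6 33.3] yaw -0.162
hole_round [(array([ 0.4991, -0.1022,  0.0171]), 0.63)]
hole_slot [(array([ 0.5609, -0.1012,  0.013 ]), 0.82)]
latch_peg [(array([ 0.5073, -0.1413,  0.043 ]), 0.64)]
0 -0.35 [-0.46  0.37  1.82 -0.    0.95 -0.81]
0 0.6 [-0.42  0.35  1.86 -0.    0.93  0.18]
0 1.6 [-0.36  0.36  1.84 -0.    0.94  1.24]
3.141592653589793 -0.35 [-0.46  0.37  1.82 -0.    0.95  2.33]
3.141592653589793 0.6 None
3.141592653589793 1.6 [-0.36  0.36  1.84 -0.    0.94 -1.9 ]
34.0
```

View pics/t3.png

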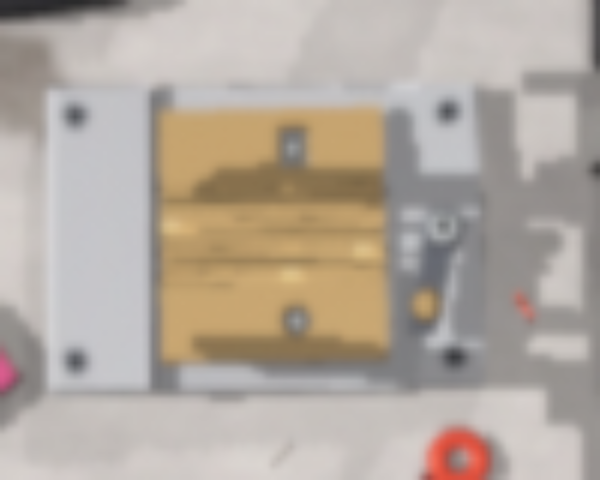

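The plate is seated: it is square, with pins in both holes at (292,147) and (296,320). The latch peg is at (425,303). Now I'll swing the latch.

```bash
python3 - <<'E'
from h import *
gripper_to(0.0)
p,o=lp(-.35); r.move_to([p[0],p[1],.16],o); r.move_l(p,vel=.15); b=av()
for th in [-.1,.1,.3,.5,.7,.9,1.1,1.3,1.4,1.48,1.54,1.6,1.66,1.72]:
    p,o=lp(th); r.move_l(p,rot=o,vel=.05); d=av(3)-b; print(th,ee().round(4),d.round(2))
    if th>1.3 and np.hypot(*d[:2])>7: break
    if np.hypot(*d[:2])>20: break
print(telemetry.current_t())
im=vision.snapshot("scene"); cv2.imwrite("pics/s4.png",cv2.resize(im[160:280,200:400,::-1],None,fx=4,fy=4))
E
```

```text
-0.1 [ 0.5058 -0.1696  0.0647] [-0.13  0.64 -0.04]
0.1 [ 0.5025 -0.1638  0.0642] [-0.26  0.28  0.24]
0.3 [ 0.5004 -0.1574  0.064 ] [-0.2   0.1   0.04]
0.5 [ 0.4997 -0.1509  0.064 ] [-0.37 -0.16  0.7 ]
0.7 [ 0.5005 -0.1442  0.064 ] [ 0.26 -0.35  1.06]
0.9 [ 0.5025 -0.138   0.064 ] [0.   0.07 0.67]
1.1 [ 0.5057 -0.1323  0.064 ] [-0.47  0.19  0.31]
1.3 [ 0.51   -0.1273  0.064 ] [-0.58 -0.09  0.13]
1.4 [ 0.5124 -0.1253  0.0639] [-0.5   0.02 -0.32]
1.48 [ 0.5145 -0.1238  0.0639] [-1.13 -0.46  0.08]
1.54 [ 0.5162 -0.1227  0.064 ] [-0.94  0.08  0.22]
1.6 [ 0.5172 -0.1219  0.0639] [-2.85 -2.09  1.33]
1.66 [ 0.5175 -0.1212  0.0637] [-6.18 -2.58  3.15]
1.72 [ 0.5179 -0.1202  0.0635] [-8.69 -2.48  3.55]
41.7333
```

View pics/s4.png

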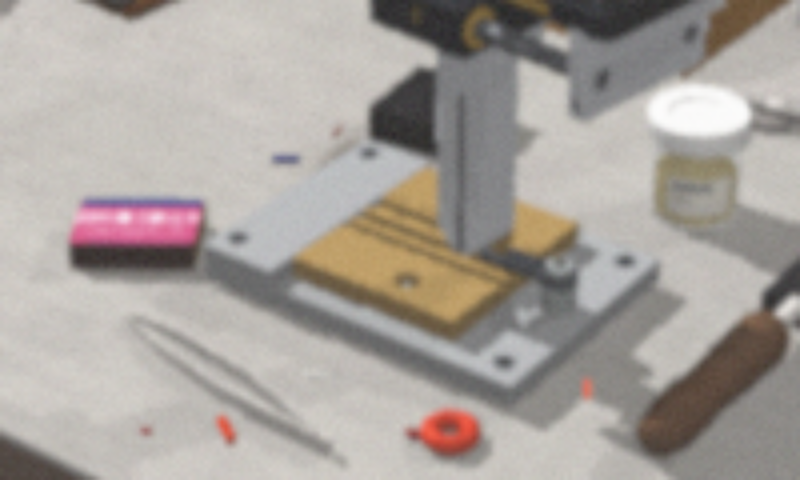

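The force built up at the stop, and the latch arm lies over the plate's edge at about (520,265). I'll retreat and check once more.

```bash
python3 - <<'E'
from h import *
p,o=lp(1.6); r.move_l([p[0]-.015,p[1],p[2]],vel=.06); r.move_l([p[0]-.015,p[1],.15]); r.move_to([.5,.1,.2],QX)
im=vision.snapshot("top"); cv2.imwrite("pics/t5.png",cv2.resize(im[180:260,270:370,::-1],None,fx=6,fy=6))
print([(np.round(d["at"],4),round(d["score"],2)) for d in models.mark_of("latch_peg","top")[:1]],telemetry.current_t())
E
```

```text
[(array([ 0.5333, -0.1195,  0.0413]), 0.58)] 44.2333
```

View pics/t5.png

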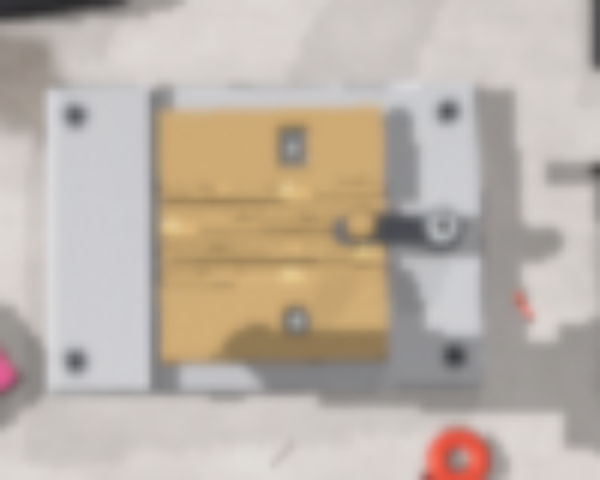

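The latch points straight along the stand's +y, from its pivot at (441,227) to the peg at (360,227). The pins are still in both holes.

```bash
python3 -c "
from plant import r
print(r.sign_off())"
```

```text
the job is handed in; nothing more can be done
None
```

I nudged the plate down over both pins, swung the latch over its edge to the stop, and handed the job in at about 44 s; the last pictures showed both pins in their holes, but the sign-off returned no verdict.

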